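# Set the weld schedule selector and load it

## Task

On the weld controller, push the pointer handle round with a fingertip, clockwise, counting the clicks, to the sixth of its eight positions (five clicks on from the anticlockwise end stop, which is the first position and has the bigger dot) and leave it clicked in there. Only then press the larger of the two buttons on the button box all the way down with a fingertip and let it come back up. Do not squeeze or force the handle, keep off the smaller button, and leave the loose things on the bench where they stand.

Things in the scene. Friction and masses are not known exactly. Their poses are not given: they have to be found in the camera images.
- controller: weld controller: a grey box bolted to the bench, 160 x 160 in plan, 85 high, aluminium top; origin at the centre of its underside, z up, x and y along its sides. It stands left or right of the button box, at differing places and yaws
- dial_centre (a point): where the selector's axis meets the controller's top face (85 above the bench). Eight flat black dots, one a position, lie 30 degrees apart at radius 66 round it; seen from above the first (bigger) is 105 degrees anticlockwise from the box's x axis, the others follow clockwise, the sixth 45 degrees clockwise from the x axis
- selector (a joint): selector angle in rad: 0 at the anticlockwise stop (first position), growing clockwise seen from above, 0.524 a click, 3.665 at the clockwise stop (eighth). Sixth position: 2.618. Starts at or below the third, maybe between two. A sprung detent draws it into the nearest position, snapping it forward once clearly (0.1 rad) past half-way; close to half-way it can stick. A click takes about 5 N at the handle
- pointer_tip (a point): outer end of the handle, half-way up. The handle is one black upright bar, 12 thick, from 4 behind the dial's axis to 56 out, underside 2.5 and top 36.5 above the controller's top face, white line on top at the pointing end; hub at its foot 34 in diameter, 15.5 high. The bar points from dial_centre to this point
- big_button_top (a point): centre of the top of the larger button (black, diameter 44, rising from a round steel housing) on the button box: a low grey box bolted to the bench, 90 x 150 in plan, 70 high
- big_button (a joint): travel of the larger button in m: 0 up, 0.006 fully down; sprung, 5 N fully down
- small_button_top (a point): centre of the top of the smaller button (black, diameter 20) on the same box, 75 from the larger one; to be left alone
- small_button (a joint): travel of the smaller button in m: 0 up, 0.006 fully down
- tube_small: loose bystander: short open sheet-steel tube with slots, standing upright, diameter 52, height 75; origin at the centre of its underside
- tube_large: loose bystander: larger slotted tube, standing, diameter 100, height 130; origin at the centre of its underside
- spool: loose bystander: spool of copper wire with black flanges standing on its flange, diameter 100, height 50; origin at the centre of its underside
- hammer: loose bystander: hammer lying on the table (up to 40 high)
- wrench: loose bystander: wrench lying on the table (under 20 high)
- brush: loose bystander: brush lying on the table (under 40 high)
- spray: loose bystander: plain steel can, diameter 54, height 160, standing; origin at the centre of its underside
Not all that is in view belongs to the job. Leave any red look-alike of the controller alone.

How it is judged:
On the way, in this order (a step that is already met when the one before it is completed fails the run):
1. the selector is clicked into its sixth position (value of joint selector between 2.518 and 2.718 rad), for 0.3 s.
2. the larger button is pressed down while the selector stands in the sixth position (value of joint selector between 2.498 and 2.738 rad and value of joint big_button above 0.0045 m), for 0.05 s.
At the end, for the whole second after the job is handed in: The selector rests within 0.1 rad of its sixth position (2.618 rad), both buttons are up again (within 1.5 mm), and no loose thing is 30 mm or more from where it stood (all of step 1 and value of joint each of big_button, small_button below 0.0015 m and velocity of joint selector below 0.05 rad/s and distance of each of tube_small, tube_large, spool, hammer, wrench, brush, spray from where it was at the start of the episode below 0.03 m); the robot touches nothing.
It fails at once if the larger button is pressed (over 3 mm) while the selector is not in the sixth position (value of joint big_button above 0.003 m and not (value of joint selector between 2.468 and 2.768 rad)).
It fails at once if the smaller button is pressed (over 3 mm) (value of joint small_button above 0.003 m).
It fails at once if the handle is squeezed or forced with more than 20 N (contact force between the fingers and selector above 20 N).
It fails at once if a loose thing is pushed, lifted or carried 30 mm or more (distance of any of tube_small, tube_large, spool, hammer, wrench, brush, spray from where it was at the start of the episode above 0.03 m).
It also fails if it takes over 69 s, if anything falls off the work surface, if the arm or the gripper's body presses on something with over 40 N, if the wrist force passes 120 N, or if a joint passes its speed limit or range.

## Robot

A 6-joint arm with a two-finger parallel gripper is mounted at the origin on the work surface. World frame = base frame: x ahead of the robot, y to its left, z up, the work surface at z = 0. Lengths are in m, angles in rad, forces in N, time in s.
With the tool pointing down it reaches from about 0.275 to 0.825 m from the base axis. Payload 5.2 kg.
Tool frame: the origin (TCP) lies midway between the tips of the shut fingers; the grasp point (between the pads) lies hold_point_z behind it (hold_point_z is the distance from the TCP to the grasp point, in m); z points along the fingers, x is the direction in which the jaws open and shut, and the axes are right-handed (so a half turn about z gives the same grasp; the last joint's range is limited). The gripper opens to 93 mm and grips with 3 to 60 N. Pads are 15 mm wide; open, the fingers measure 128 mm over their backs; the gripper's body (75 mm by 188 mm) begins 65 mm behind the grasp point.
Start: joints at [1.111, 0.259, 1.535, -0, 1.348, -0.203], TCP at [0.14, 0.532, 0.219] pointing down, gripper open.
Joint ranges: [-3.14, 3.14], [-0.91, 2.08], [0.19, 2.58], [-1.22, 4.36], [0.22, 2.71], [-3.12, 3.12]. Speed limits (rad/s): [2.57, 2.57, 3.14, 3.14, 3.14, 3.14].

## Interface

Orientations are given as [roll, pitch, yaw] about the fixed x, y, z axes, in that order (R = Rz(yaw) Ry(pitch) Rx(roll)).
In Python, from station import * gives the robot as it stands.
- The arm moves only by the tool move_arm, never from a script. Its argument "plan" is text: rows parted by semicolons, each of 7 numbers parted by spaces: the opening, from 0 (shut) to 1 (fully open), then the shift along the tool's x, y, z as a fraction of full scale, then the turn, a rotation vector about the tool's x, y, z as a fraction of full scale. A call has 1 to 8 rows; each row shifts and turns the pose as measured when the row begins, along the tool's axes as they then stand; what a row does not reach is not made up. Full scale, the value 1, is 25 cm for a shift and 45 degrees for a turn. A row lasts 1/12 s, in which the tool goes at most 41.7 mm and 7.16 degrees, less where a joint would pass 70% of its speed; a pose out of reach is approached as far as the arm can. A call with a number of a shift or a turn outside -1 to 1 is refused whole. A call with a gripper value outside its range is refused whole. The fingers move at their own pace and stop on an object; the grip force is fixed at half the most. Time passes only in rows, so rows that do not move let the fingers close. It gives the time, the measured TCP pose, the force and the opening at its end, in the units of the state.
- state(): the state, without advancing time (a new reading comes with each control period).
- camera(name): name is "scene" or "top" or "wrist"; returns a dict with "frame" (420x560x3 uint8, red, green, blue), "depth" (420x560 float32, m along the optical axis (not along the pixel's ray), 0 where there is no reading), "fx", "fy", "cx", "cy" (pixels), "R" (3x3) and "t" (3): a world point X has camera coordinates R X + t. Camera axes: x right, y down, z forward; pixel columns grow to the right and rows downward; lengths in m; the calibration is good to about 2 mm. A picture is of the moment at which its call begins.
- finish_job(): hands the job in, once; it reports no verdict.
The state is a dict: "time": time; "qpos": joint angles; "joint_vel": joint speeds; "tau": joint torques, N m; "tcp_pos": TCP position; "eef_rot": TCP orientation; "force": force on the tool from outside, world axes, zero at the start; "torque": the same for the moment, N m; "grip_width": opening from 0.0 (shut) to 1.0 (fully open).
Only numpy, scipy, OpenCV 4.12 (cv2) and the standard library are available. Lean on these libraries where they do the work, as an engineer would, in place of code of your own. Each camera call takes 0.05 s, during which the arm holds its last target. There are 200 camera calls.

## Working session

There is one attempt and no reset: what is moved stays moved. The work goes in short steps, Python scripts to look and compute and a tool call to move; the robot and the scene stay as the last step left them, time stands still between calls to the robot, and variables do not carry over. Pictures are saved under pics/ and viewed, about 8 in all and at most 12, crops included, and the job is handed in when it is done.

Besides the shell and the picture viewer there is one more tool, called after ">>>" by a JSON object that holds its "api" and its "payload". move_arm: Moves the arm, as the interface text tells. Its arguments: {"type":"object","properties":{"plan":{"type":"string"}},"required":["plan"]}

```bash
mkdir -p pics; ls; python3 - <<'E'
from station import *
import cv2,numpy as np
s=state();print(s)
ims=[]
for n in ["scene","top"]:
    c=camera(n);np.savez(f"{n}.npz",**c)
    cv2.imwrite(f"pics/{n}1.png",c["frame"][:,:,::-1]);print(n,c["fx"],c["R"].round(3).tolist(),c["t"])
E
```

```text
pics
{'time': 0.0, 'qpos': array([ 1.11120094e+00,  2.59327294e-01,  1.53607294e+00,  6.87421715e-06,
        1.34802088e+00, -2.02840219e-01]), 'joint_vel': array([-6.87051836e-05,  1.50346910e-03, -3.41604095e-04, -3.17812656e-04,
        4.28733385e-05,  5.36563531e-04]), 'tau': array([-1.90145569e-03, -4.37328780e+01, -2.83993095e+01,  7.18699233e-02,
        4.16765932e-02, -1.19945662e-04]), 'tcp_pos': array([0.13941539, 0.53146685, 0.21783025]), 'eef_rot': array([-3.14121774e+00,  1.78962522e-03,  1.31403997e+00]), 'force': array([-0.08923561, -0.90766397,  0.08540489]), 'torque': array([ 0.03166067, -0.07822082, -0.01813313]), 'grip_width': 0.9969236344943843}
scene 439.67437536139045 [[0.667, 0.745, 0.001], [0.57, -0.51, -0.644], [-0.479, 0.43, -0.765]] [-0.38831842 -0.2626123   1.7235217 ]
top 439.3495780693728 [[-0.017, -1.0, 0.001], [-0.997, 0.017, -0.07], [0.07, -0.002, -0.998]] [-0.00450095  0.58583815  1.40228281]
```

View pics/top1.png

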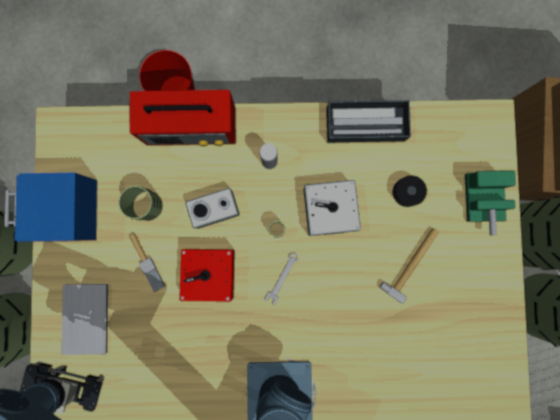

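View pics/scene1.png

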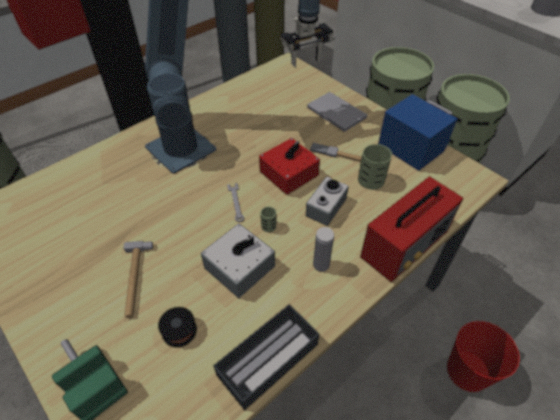

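Top view: the grey controller is at (332,207), and the button box at (212,208) has its big button at (201,211) and small one at (222,203). The red look-alike at (207,275) is to be left alone. Next I'll measure and check in a close crop.

```bash
cat > h.py <<'E'
import numpy as np,cv2
def ray(c,u,v,z):
    R,t=c["R"],c["t"];d=R.T@np.array([(u-c["cx"])/c["fx"],(v-c["cy"])/c["fy"],1.]);o=-R.T@t
    return o+d*(z-o[2])/d[2]
def pix(c,X):
    p=c["R"]@np.array(X)+c["t"];return np.array([c["fx"]*p[0]/p[2]+c["cx"],c["fy"]*p[1]/p[2]+c["cy"]])
def pts(c):
    v,u=np.mgrid[:420,:560];d=c["depth"].astype(float)
    P=np.stack([(u-c["cx"])/c["fx"]*d,(v-c["cy"])/c["fy"]*d,d],-1)-c["t"]
    return P@c["R"]
E
python3 - <<'E'
from h import *
c=dict(np.load("top.npz"));f=c["frame"];P=pts(c)
hsv=cv2.cvtColor(f,cv2.COLOR_RGB2HSV);g=cv2.cvtColor(f,cv2.COLOR_RGB2GRAY)
for name,(u,v),z in [("ctrl",(332,207),.085),("box",(212,208),.070)]:
    m=((hsv[...,1]<60)&(g>110)).astype(np.uint8);w=np.zeros_like(m);w[v-38:v+38,u-38:u+38]=1
    n,l,s,ce=cv2.connectedComponentsWithStats(m*w);i=1+s[1:,4].argmax()
    k=np.argwhere(l==i)[:,::-1].astype(np.float32)
    (cx,cy),wh,a=cv2.minAreaRect(k)
    b=np.array([ray(c,*q,z) for q in cv2.boxPoints(((cx,cy),(wh[0],wh[1]),a))])
    print(name,s[i],b.mean(0).round(4),[np.linalg.norm(b[j]-b[j-1]).round(4) for j in range(4)],np.degrees(np.arctan2(*(b[1]-b[0])[1::-1])), "z med",np.median(P[...,2][l==i]))
    print(b.round(3).tolist())
for n,(u,v) in dict(big=(201,211),small=(222,203),bar=(332,207)).items(): print(n,P[v,u],ray(c,u,v,.085))
a=cv2.resize(f[165:250,170:290],None,fx=6,fy=6,interpolation=cv2.INTER_CUBIC)[:,:390*1]
b=cv2.resize(f[172:242,297:367],None,fx=6,fy=6,interpolation=cv2.INTER_CUBIC)
b=cv2.copyMakeBorder(b,0,510-420,0,0,0)
cv2.imwrite("pics/crop2.png",np.hstack([a,b])[:,:,::-1])
E
```

```text
ctrl [ 305  179   56   57 2451] [ 0.5883 -0.1765  0.085 ] [np.float64(0.1612), np.float64(0.158), np.float64(0.1613), np.float64(0.1567)] -84.6022968164808 z med 0.08555272849258615
[[0.661, -0.091, 0.085], [0.676, -0.248, 0.085], [0.515, -0.261, 0.085], [0.501, -0.105, 0.085]]
box [ 185  188   52   41 1086] [0.5952 0.2007 0.07  ] [np.float64(0.0884), np.float64(0.153), np.float64(0.0886), np.float64(0.1524)] -71.63677286379985 z med 0.07079582350954967
[[0.613, 0.287, 0.07], [0.661, 0.142, 0.07], [0.577, 0.114, 0.07], [0.529, 0.259, 0.07]]
big [0.5830745  0.23055357 0.08647935] [0.58318111 0.23081779 0.085     ]
small [0.6066067  0.1653268  0.08810013] [0.60688435 0.16573159 0.085     ]
bar [ 0.58561247 -0.16964794  0.12449212] [ 0.58861706 -0.17440441  0.085     ]
```

View pics/crop2.png

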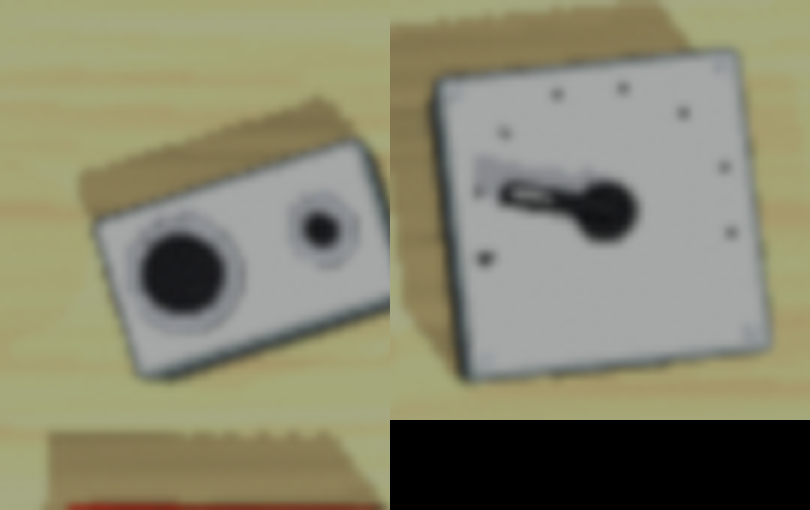

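The crop confirms the choice. The bigger first dot is at crop (485,258), with the others clockwise from there to (731,232). The handle points left, at about the second dot. The big button is the left one.

```bash
python3 - <<'E'
from h import *
c=dict(np.load("top.npz"));P=pts(c);g=cv2.cvtColor(c["frame"],cv2.COLOR_RGB2GRAY)
o=lambda x,y:(297+(x-390+.5)/6-.5,172+(y+.5)/6-.5)
D=np.array([ray(c,*o(*q),.085)[:2] for q in [(485,258),(480,192),(504,132),(558,95),(623,88),(684,113),(725,167),(731,232)]])
A=np.c_[2*D,np.ones(8)];s=np.linalg.lstsq(A,(D**2).sum(1),rcond=None)[0];ctr=s[:2]
print("ctr",ctr,"r",np.sqrt(s[2]+ctr@ctr))
ang=np.degrees(np.arctan2(*(D-ctr).T[::-1]));th=ang-(105-30*np.arange(8));print(ang.round(1),((th+180)%360-180).round(1))
# handle: points by depth above 0.108 near
m=(P[...,2]>.108)&(np.hypot(*(P[...,:2]-ctr).transpose(2,0,1))<.08)
Q=P[m];mu=Q[:,:2].mean(0);w,V=np.linalg.eigh(np.cov(Q[:,:2].T));d=V[:,1]*np.sign(V[:,1]@(mu-ctr))
print(len(Q),np.median(Q[:,2]),mu,"dir",np.degrees(np.arctan2(d[1],d[0])),"proj",((Q[:,:2]-ctr)@d).min(),((Q[:,:2]-ctr)@d).max(),"mu ang",np.degrees(np.arctan2(*(mu-ctr)[::-1])))
for u,v in [(182,273),(320,230)]:
    print(ray(c,170+(u+.5)/6-.5,165+(v+.5)/6-.5,.087))
for n,(u,v,r) in dict(spray=(269,155,10),tl=(140,203,24),ts=(277,227,10),spool=(409,191,18)).items():
    q=P[v-r:v+r,u-r:u+r].reshape(-1,3);q=q[q[:,2]>.03];print(n,q[:,:2].mean(0).round(3),q[:,2].max().round(3))
E
```

```text
ctr [ 0.58836862 -0.17574644] r 0.06599374935621716
[109.6  79.5  50.1  20.3  -9.6 -39.5 -70.  -99.6] [4.6 4.5 5.1 5.3 5.4 5.5 5.  5.4]
83 0.12119256198085632 [ 0.59173946 -0.14905833] dir 79.68099657914073 proj -0.0034887727931638213 0.05490471847542332 mu ang 82.80138872927722
[0.58593096 0.23379044 0.087     ]
[0.60691506 0.16263626 0.087     ]
spray [0.74  0.018] 1.44
tl [0.609 0.417] 1.44
ts [ 0.529 -0.001] 0.08
spool [ 0.639 -0.429] 1.44
```

>>> {"api": "move_arm", "payload": {"plan": "0 -0.11 0.12 0 0 0 0;0 -0.11 0.12 0 0 0 0;0 -0.11 0.12 0 0 0 0;0 -0.11 0.12 0 0 0 0;0 -0.11 0.12 0 0 0 0;0 -0.11 0.12 0 0 0 0;0 -0.11 0.12 0 0 0 0;0 -0.11 0.12 0 0 0 0"}}

```text
time: 0.77
tcp_pos: [0.315, 0.2546, 0.2137]
eef_rot: [-3.137, 0.004, 1.33]
force: [1.2, 0.6, -0.3]
grip_width: 0.476
```

```bash
cat > d.py <<'E'
# python3 d.py theta_deg d r z : offset to the pushing pose in tool axes (fractions)
import sys
from station import *
import numpy as np
from scipy.spatial.transform import Rotation as Ro
def rem(pos,yaw):
    s=state();R=Ro.from_euler("xyz",s["eef_rot"]);T=Ro.from_euler("xyz",[np.pi,0,yaw])
    dx=R.inv().apply(np.array(pos)-s["tcp_pos"]);rv=(R.inv()*T).as_rotvec()
    print("t",round(s["time"],2),"tcp",s["tcp_pos"].round(4),"yaw",np.degrees(s["eef_rot"][2]).round(1),"F",s["force"].round(1),"g",round(s["grip_width"],2))
    print("shift m",dx.round(4),"frac",(dx/.25).round(3),"turn frac",(rv/(np.pi/4)).round(3))
C=np.array([.5884,-.1757])
def pose(th,d,r):
    e=np.array([np.cos(th),np.sin(th)]);t=np.array([np.sin(th),-np.cos(th)])
    return C+r*e-d*t
if __name__=="__main__":
    th,d,r,z=map(float,sys.argv[1:]);th=np.radians(th)
    rem([*pose(th,d,r),z],th-np.pi/2)
E
python3 d.py 95 .024 .043 .2
```

```text
t 0.77 tcp [0.315  0.2546 0.2137] yaw 76.2 F [ 1.2  0.6 -0.3] g 0.48
shift m [-0.3196  0.3317  0.0134] frac [-1.278  1.327  0.053] turn frac [-0.002  0.008  1.582]
```

>>> {"api": "move_arm", "payload": {"plan": "0 -0.11 0.115 0 0 0 0;0 -0.11 0.115 0 0 0 0;0 -0.11 0.115 0 0 0 0;0 -0.11 0.115 0 0 0 0;0 -0.11 0.115 0 0 0 0;0 -0.11 0.115 0 0 0 0;0 -0.11 0.115 0 0 0 0;0 -0.11 0.115 0 0 0 0"}}

```text
time: 1.43
tcp_pos: [0.4887, -0.0295, 0.2124]
eef_rot: [-3.136, 0.003, 1.328]
force: [1.8, 0.3, 1.6]
grip_width: 0.004
```

>>> {"api": "move_arm", "payload": {"plan": "0 0 0 0 0 0 0.155;0 0 0 0 0 0 0.155;0 0 0 0 0 0 0.155;0 0 0 0 0 0 0.155;0 0 0 0 0 0 0.155;0 0 0 0 0 0 0.155;0 0 0 0 0 0 0.155;0 0 0 0 0 0 0.155"}}

```text
time: 2.1
tcp_pos: [0.4914, -0.0407, 0.2076]
eef_rot: [-3.139, 0.013, 0.327]
force: [0.1, 0.2, 1.0]
grip_width: 0.004
```

```bash
python3 d.py 95 .024 .043 .2
```

```text
t 2.1 tcp [ 0.4914 -0.0407  0.2076] yaw 18.7 F [0.1 0.2 1. ] g 0.0
shift m [0.0355 0.1116 0.0069] frac [0.142 0.446 0.027] turn frac [-0.001  0.017  0.305]
```

>>> {"api": "move_arm", "payload": {"plan": "0 0.036 0.112 0 0 0 0;0 0.036 0.112 0 0 0 0;0 0.036 0.112 0 0 0 0;0 0.036 0.112 0 0 0 0;0 0 0 0 0 0 0.155;0 0 0 0 0 0.01 0.15;0 0 0 0 0 0 0;0 0 0 0 0 0 0"}}

```text
time: 2.77
tcp_pos: [0.5612, -0.1388, 0.202]
eef_rot: [-3.138, 0.013, 0.074]
force: [0.4, 0.7, 0.7]
grip_width: 0.005
```

```bash
python3 d.py 95 .024 .043 .1; python3 - <<'E'
from station import *
import cv2
c=camera("wrist");np=__import__("numpy");np.savez("w.npz",**c)
cv2.imwrite("pics/w3.png",c["frame"][:,:,::-1])
E
```

```text
t 2.77 tcp [ 0.5612 -0.1388  0.202 ] yaw 4.2 F [0.4 0.7 0.7] g 0.01
shift m [ 0.0011 -0.0035  0.102 ] frac [ 0.005 -0.014  0.408] turn frac [-0.005  0.016 -0.017]
```

View pics/w3.png

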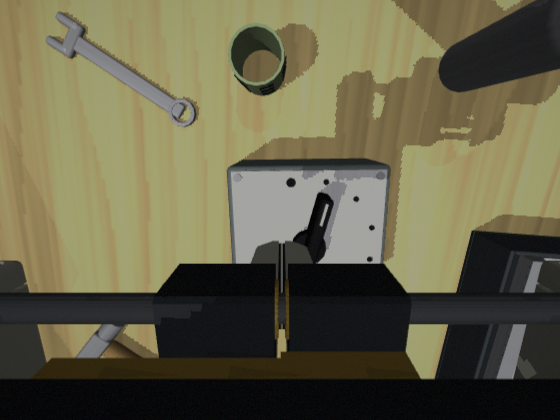

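The wrist view shows the fingertips at (283,247), on the anticlockwise side of the handle. The handle's end is at (325,198), the big dot at (291,182), and the path down is clear.

>>> {"api": "move_arm", "payload": {"plan": "0 0 -0.014 0.1 0 0.01 0;0 0 0 0.1 0 0 0;0 0 0 0.1 0 0 0;0 0 0 0.07 0 0 0;0 0 0 0.03 0 0 0;0 0 0 0.01 0 0 0;0 0 0 0 0 0 0"}}

```text
time: 3.4
tcp_pos: [0.5605, -0.1323, 0.0986]
eef_rot: [-3.14, 0.001, 0.096]
force: [-0.4, 0.5, -0.7]
grip_width: 0.004
```

```bash
python3 d.py 95 .024 .043 .1
```

```text
t 3.4 tcp [ 0.5605 -0.1323  0.0986] yaw 5.5 F [-0.4  0.5 -0.7] g 0.0
shift m [ 0.      0.0027 -0.0014] frac [ 0.     0.011 -0.006] turn frac [-0.003  0.001  0.011]
```

>>> {"api": "move_arm", "payload": {"plan": "0 0.012 0.003 0 0 0 0.09;0 0.012 -0.007 0 0 0 0.09;0 0.012 -0.007 0 0 0 0.09;0 0 0 0 0 0 0"}}

```text
time: 3.73
tcp_pos: [0.5719, -0.1295, 0.1031]
eef_rot: [-3.142, -0.004, -0.12]
force: [-0.4, 0.5, 0.4]
grip_width: -0.0
```

```bash
python3 d.py 83 .024 .043 .1
```

```text
t 3.73 tcp [ 0.5719 -0.1295  0.1031] yaw -6.9 F [-0.4  0.5  0.4] g -0.0
shift m [-0.002   0.0008  0.0031] frac [-0.008  0.003  0.013] turn frac [-0.    -0.005  0.002]
```

>>> {"api": "move_arm", "payload": {"plan": "0 0.008 0 0.01 0 0 0;0 0.008 0 0 0 0 0;0 0.008 0 0 0 0 0;0 0 0 0 0 0 0"}}

```text
time: 4.07
tcp_pos: [0.5755, -0.13, 0.1023]
eef_rot: [3.141, 0.001, -0.111]
force: [-2.8, 0.8, 1.8]
grip_width: 0.007
```

```bash
python3 d.py 83 .016 .043 .1;python3 - <<'E'
from station import *
import cv2
c=camera("wrist")
cv2.imwrite("pics/w4.png",cv2.resize(c["frame"][100:300,160:440,::-1],None,fx=2,fy=2))
E
```

```text
t 4.07 tcp [ 0.5755 -0.13    0.1023] yaw -6.4 F [-2.8  0.8  1.8] g 0.01
shift m [0.0024 0.0008 0.0023] frac [0.01  0.003 0.009] turn frac [0.001 0.001 0.014]
```

View pics/w4.png

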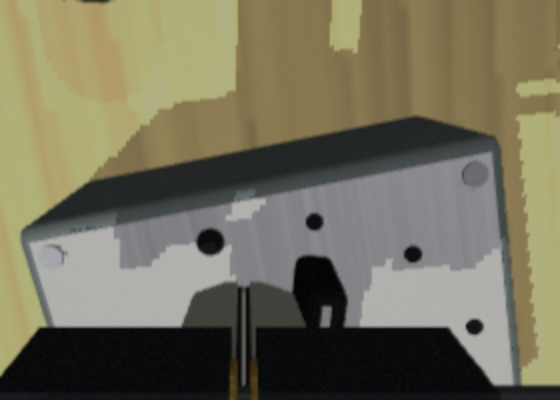

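Crop: the right fingertip at about (300,300) is against the handle at (318,285), and the force shows light contact of about 3 N. Now I push round.

>>> {"api": "move_arm", "payload": {"plan": "0 0.013 -0.005 0.004 0 0 0.09;0 0.013 -0.005 0.004 0 0 0.09;0 0.013 -0.005 0 0 0 0.09;0 0.013 -0.005 0 0 0 0.09;0 0 0 0 0 0 0"}}

```text
time: 4.53
tcp_pos: [0.5871, -0.1271, 0.1013]
eef_rot: [3.141, 0.005, -0.402]
force: [0.6, -0.3, 0.5]
grip_width: 0.005
```

```bash
python3 d.py 65 .018 .043 .1
```

```text
t 4.53 tcp [ 0.5871 -0.1271  0.1013] yaw -23.0 F [ 0.6 -0.3  0.5] g 0.01
shift m [0.0037 0.0006 0.0012] frac [0.015 0.003 0.005] turn frac [0.001 0.007 0.044]
```

```bash
cat > a.py <<'E'
from station import *
from h import *
C=np.array([.5884,-.1757])
def show(n):
    c=camera("wrist" if n=="w" else n);P=pts(c)
    rel=P[...,:2]-C;r=np.hypot(rel[...,0],rel[...,1])
    dark=c["frame"].max(2)<75
    m=(P[...,2]>.108)&(P[...,2]<.126)&(r<.062)&dark
    # also the top-surface white line is inside; use all points at top height
    Q=rel[m]
    if len(Q)<8: print(n,"few",len(Q));return
    w,V=np.linalg.eigh(np.cov(Q.T));d=V[:,1]*np.sign(V[:,1]@Q.mean(0))
    print(n,len(Q),"bar dir",np.degrees(np.arctan2(d[1],d[0])).round(1),"mean ang",np.degrees(np.arctan2(*Q.mean(0)[::-1])).round(1),"extent",(Q@d).min().round(3),(Q@d).max().round(3),"width",np.sqrt(w[0]).round(4))
for n in ["top","scene","wrist"]: show(n)
E
python3 a.py
```

```text
top few 0
scene 38 bar dir 60.7 mean ang 48.9 extent -0.002 0.051 width 0.0023
wrist 1064 bar dir 159.7 mean ang 75.9 extent -0.012 0.03 width 0.0024
```

```bash
cat > v.py <<'E'
from station import *
import cv2,sys
c=camera("scene");cv2.imwrite(sys.argv[1],cv2.resize(c["frame"][205:305,185:295,::-1],None,fx=5,fy=5,interpolation=cv2.INTER_CUBIC))
E
python3 v.py pics/s5.png
```

```text
(no output)
```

View pics/s5.png

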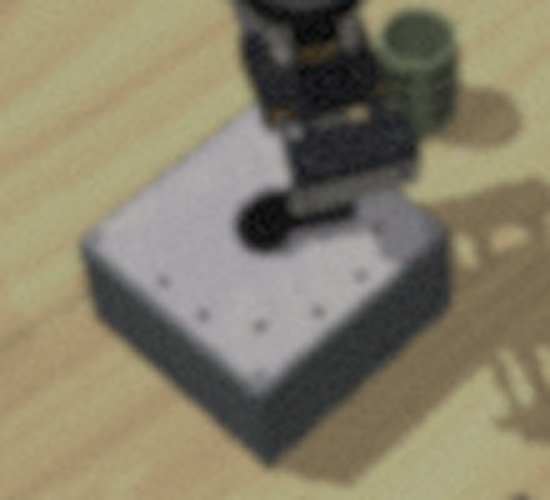

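```bash
python3 - <<'E'
from h import *
c=dict(np.load("scene.npz"));C=np.array([.5884,-.1757])
f=lambda X:((pix(c,X)-[185,205]+.5)*5).round()
print("axis",f([*C,.1]))
for th in (80,65,50): 
    e=np.array([np.cos(np.radians(th)),np.sin(np.radians(th))]);print(th,f([*(C+.056*e),.1215]),"low",f([*(C+.056*e),.0875]),"dot",f([*(C+.066*e),.085]))
E
```

```text
axis [262. 224.]
80 [344. 161.] low [346. 196.] dot [361. 191.]
65 [353. 180.] low [356. 214.] dot [372. 212.]
50 [356. 200.] low [359. 234.] dot [376. 236.]
```

>>> {"api": "move_arm", "payload": {"plan": "0 0.02 0 0.004 0 0 0.044;0 0.012 -0.005 0 0 0 0.09;0 0.012 -0.005 0 0 0 0.09;0 0 0 0 0 0 0"}}

```text
time: 5.07
tcp_pos: [0.5977, -0.1297, 0.1004]
eef_rot: [3.14, 0.005, -0.575]
force: [-1.1, 0.9, 1.2]
grip_width: 0.002
```

```bash
python3 d.py 55 .018 .043 .1; python3 a.py|sed -n 2p
```

```text
t 5.07 tcp [ 0.5977 -0.1297  0.1004] yaw -32.9 F [-1.1  0.9  1.2] g 0.0
shift m [0.0008 0.     0.0004] frac [0.003 0.    0.002] turn frac [0.002 0.006 0.046]
scene 19 bar dir 47.1 mean ang 33.7 extent -0.001 0.053 width 0.0028
```

>>> {"api": "move_arm", "payload": {"plan": "0 0.013 -0.006 0 0 0 0.09;0 0.013 -0.006 0 0 0 0.09;0 0.013 -0.006 0 0 0 0.09;0 0.013 -0.006 0 0 0 0.09;0 0.013 -0.006 0 0 0 0.09;0 0 0 0 0 0 0"}}

```text
time: 5.72
tcp_pos: [0.6086, -0.1311, 0.1005]
eef_rot: [3.133, 0.015, -0.926]
force: [-0.1, -0.8, 0.7]
grip_width: 0.007
```

```bash
python3 d.py 37 .021 .043 .1; python3 a.py|sed -n 2p
```

```text
t 5.72 tcp [ 0.6086 -0.1311  0.1005] yaw -53.1 F [-0.1 -0.8  0.7] g 0.01
shift m [ 0.0024 -0.      0.0005] frac [ 0.01  -0.     0.002] turn frac [ 0.011  0.019 -0.002]
scene few 0
```

```bash
python3 - <<'E'
from station import *
import cv2
c=camera("wrist");s=camera("scene")
cv2.imwrite("pics/c6.png",cv2.hconcat([cv2.resize(c["frame"][100:300,180:400,::-1],(440,400)),cv2.resize(s["frame"][215:295,195:267,::-1],(360,400),interpolation=cv2.INTER_CUBIC)]))
E
```

```text
(no output)
```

View pics/c6.png

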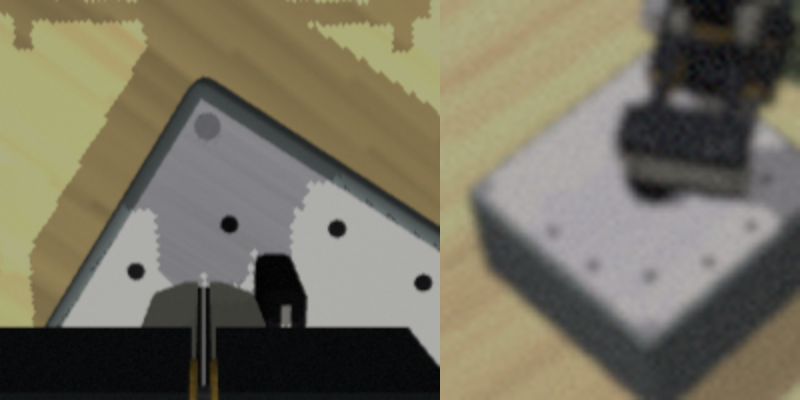

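Wrist crop: the handle, at (280,280), lies between the dots at (229,224) and (337,229), which are positions 3 and 4. It is about half-way and lightly touched, so the contact offset is about 23.5 mm. I'll carry on past half-way.

>>> {"api": "move_arm", "payload": {"plan": "0 0.013 -0.006 0 -0.01 -0.02 0.09;0 0.013 -0.006 0 0 0 0.09;0 0.013 -0.006 0 0 0 0.09;0 0 0 0 0 0 0"}}

```text
time: 6.3
tcp_pos: [0.6172, -0.1366, 0.1004]
eef_rot: [3.119, 0.027, -1.139]
force: [-0.6, 0.4, 0.4]
grip_width: 0.006
```

```bash
python3 d.py 25 .0235 .043 .1; python3 a.py
```

```text
t 6.3 tcp [ 0.6172 -0.1366  0.1004] yaw -65.3 F [-0.6  0.4  0.4] g 0.01
shift m [-0.0002 -0.0004  0.0004] frac [-0.001 -0.002  0.002] turn frac [ 0.028  0.035 -0.006]
top 18 bar dir -11.4 mean ang 49.0 extent -0.006 0.01 width 0.0035
scene 18 bar dir -55.3 mean ang 29.6 extent -0.013 0.016 width 0.0015
wrist 1122 bar dir 119.4 mean ang 35.9 extent -0.013 0.031 width 0.0025
```

>>> {"api": "move_arm", "payload": {"plan": "0 0.013 -0.006 0 0.028 0.035 0.09;0 0.013 -0.006 0 0 0 0.09;0 0.013 -0.006 0 0 0 0.09;0 0.013 -0.006 0 0 0 0.09;0 0.013 -0.006 0 0 0 0.09;0 0.013 -0.006 0 0 0 0.09;0 0 0 0 0 0 0"}}

```text
time: 7.03
tcp_pos: [0.6284, -0.1459, 0.1002]
eef_rot: [3.139, 0.007, -1.56]
force: [0.9, -0.6, -0.2]
grip_width: 0.005
```

```bash
python3 d.py -3 .0235 .043 .1; python3 a.py | head -1
```

```text
t 7.03 tcp [ 0.6284 -0.1459  0.1002] yaw -89.4 F [ 0.9 -0.6 -0.2] g 0.01
shift m [ 0.0086 -0.0041  0.0001] frac [ 0.034 -0.016  0.   ] turn frac [0.003 0.009 0.08 ]
top 16 bar dir 24.0 mean ang 36.3 extent -0.004 0.01 width 0.0035
```

>>> {"api": "move_arm", "payload": {"plan": "0 0.013 -0.007 0 0 0 0.03;0 0.013 -0.007 0 0 0 0.03;0 0.011 -0.006 0 0 0 0.03;0 0 0 0 0 0 0"}}

```text
time: 7.52
tcp_pos: [0.6327, -0.1559, 0.1001]
eef_rot: [3.138, 0.007, -1.629]
force: [-0.7, 0.4, 0.2]
grip_width: 0.009
```

```bash
python3 d.py -3 .0235 .043 .1; python3 a.py | head -1
```

```text
t 7.52 tcp [ 0.6327 -0.1559  0.1001] yaw -93.3 F [-0.7  0.4  0.2] g 0.01
shift m [-0.0014  0.0002  0.0001] frac [-0.006  0.001  0.   ] turn frac [ 0.005  0.008 -0.008]
top 23 bar dir -8.8 mean ang 0.8 extent -0.004 0.013 width 0.0035
```

>>> {"api": "move_arm", "payload": {"plan": "0 0.013 -0.006 0 0 0 0.085;0 0.013 -0.006 0 0 0 0.085;0 0.013 -0.006 0 0 0 0.085;0 0.013 -0.006 0 0 0 0.085;0 0.013 -0.006 0 0 0 0.085;0 0 0 0 0 0 0"}}

```text
time: 8.17
tcp_pos: [0.637, -0.1678, 0.1]
eef_rot: [3.133, 0.012, -1.973]
force: [-0.5, 0.2, -0.3]
grip_width: 0.006
```

```bash
python3 d.py -32 .0235 .043 .1; python3 a.py | head -1
```

```text
t 8.17 tcp [ 0.637  -0.1678  0.1   ] yaw -113.0 F [-0.5  0.2 -0.3] g 0.01
shift m [ 0.0098 -0.0045 -0.0002] frac [ 0.039 -0.018 -0.001] turn frac [0.013 0.014 0.199]
top 26 bar dir -17.3 mean ang -8.3 extent -0.004 0.016 width 0.0034
```

>>> {"api": "move_arm", "payload": {"plan": "0 0.013 -0.006 0 0.01 0.01 0.066;0 0.013 -0.006 0 0 0 0.066;0 0.012 -0.006 0 0 0 0.066;0 0 0 0 0 0 0"}}

```text
time: 8.65
tcp_pos: [0.6368, -0.1768, 0.0998]
eef_rot: [3.14, 0.004, -2.122]
force: [-0.5, -1.1, 0.5]
grip_width: 0.002
```

```bash
python3 d.py -32 .0235 .043 .1; python3 a.py | head -1;python3 v.py pics/s7.png
```

```text
t 8.65 tcp [ 0.6368 -0.1768  0.0998] yaw -121.6 F [-0.5 -1.1  0.5] g 0.0
shift m [ 0.0012 -0.0013 -0.0002] frac [ 0.005 -0.005 -0.001] turn frac [0.002 0.005 0.01 ]
top 26 bar dir -32.1 mean ang -30.9 extent -0.005 0.015 width 0.003
```

View pics/s7.png

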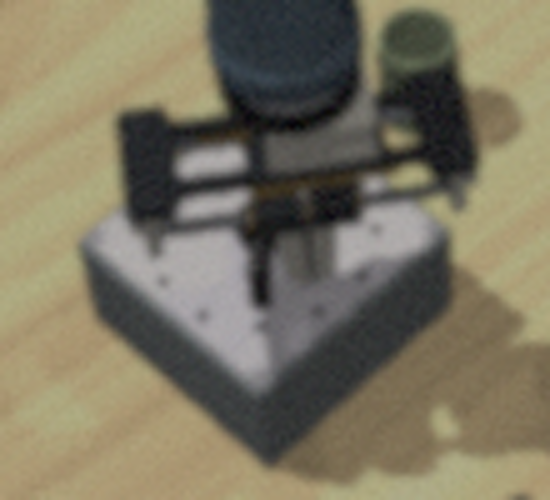

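Scene crop: the handle tip at (260,300) points at the sixth dot (260,326), clear of the finger at (320,270). I'll back off, go up and check from above.

>>> {"api": "move_arm", "payload": {"plan": "0 -0.02 0 0 0 0 0;0 0 0 -0.1 0 0 0;0 0 0 -0.15 0 0 0;0 0 0 -0.15 0 0 0;0 0 0 -0.1 0 0 0;0 -0.15 0 0 0 0 0;0 -0.15 0 0 0 0 0;0 -0.15 0 0 0 0 0"}}

```text
time: 9.52
tcp_pos: [0.6967, -0.0784, 0.2309]
eef_rot: [3.137, 0.002, -2.122]
force: [0.7, -0.1, 0.3]
grip_width: 0.001
```

```bash
cat > b.py <<'E'
from d import *
rem([.585,.2325,.13],np.radians(-120))
E
python3 b.py; python3 a.py
```

```text
t 9.52 tcp [ 0.6967 -0.0784  0.2309] yaw -121.6 F [ 0.7 -0.1  0.3] g 0.0
shift m [-0.2062  0.2574  0.1025] frac [-0.825  1.03   0.41 ] turn frac [ 0.006  0.003 -0.035]
top 42 bar dir -36.4 mean ang -36.1 extent -0.005 0.032 width 0.003
scene 66 bar dir -39.3 mean ang -34.1 extent 0.0 0.055 width 0.0035
wrist 985 bar dir -39.2 mean ang -30.5 extent -0.004 0.056 width 0.0034
```

>>> {"api": "move_arm", "payload": {"plan": "0 -0.1 0.125 0 0 0 0;0 -0.1 0.125 0 0 0 0;0 -0.1 0.125 0 0 0 0;0 -0.1 0.125 0 0 0 0;0 -0.1 0.125 0 0 0 0;0 -0.1 0.125 0 0 0 0;0 -0.1 0.125 0 0 0 0;0 0 0 0 0 0 0"}}

```text
time: 10.33
tcp_pos: [0.594, 0.1865, 0.2251]
eef_rot: [3.13, -0.006, -2.122]
force: [-1.1, -0.4, -0.4]
grip_width: 0.004
```

```bash
python3 b.py; python3 a.py|head -2; python3 - <<'E'
from station import *
from h import *
for n in ["wrist"]:
    c=camera(n);P=pts(c);f=c["frame"]
    m=((f.max(2)<70)&(P[...,2]>.072)&(P[...,2]<.1)&(np.abs(P[...,0]-.595)<.08)&(np.abs(P[...,1]-.2)<.09)).astype(np.uint8)
    k,l,s,ce=cv2.connectedComponentsWithStats(m)
    for i in range(1,k):
        if s[i,4]>60:
            Q=P[l==i];(x,y),r=cv2.minEnclosingCircle(Q[:,:2].astype(np.float32));print(n,s[i,4],(round(x,4),round(y,4)),round(r,4),np.median(Q[:,2]).round(4))
E
```

```text
t 10.33 tcp [0.594  0.1865 0.2251] yaw -121.6 F [-1.1 -0.4 -0.4] g 0.0
shift m [-0.0351  0.0306  0.0953] frac [-0.14   0.122  0.381] turn frac [ 0.015 -0.007 -0.035]
top 39 bar dir -35.4 mean ang -36.4 extent -0.005 0.032 width 0.003
scene 67 bar dir -39.7 mean ang -34.6 extent -0.001 0.054 width 0.0036
wrist 279 (0.607, 0.1635) 0.0104 0.0924
wrist 1203 (0.5845, 0.2356) 0.0237 0.0925
```

>>> {"api": "move_arm", "payload": {"plan": "0 -0.075 0.065 0 0.015 -0.007 0;0 -0.075 0.065 0 0 0 0;0 0 0 0.14 0 0 0;0 0 0 0.14 0 0 0;0 0 0 0.1 0 0 0;0 0 0 0 0 0 0"}}

```text
time: 11.03
tcp_pos: [0.599, 0.2158, 0.1289]
eef_rot: [-3.129, 0.001, -2.145]
force: [-1.3, -0.7, -0.7]
grip_width: 0.004
```

```bash
sed -i 's/.585,.2325,.13/.5845,.2345,.088/' b.py; python3 b.py
```

```text
t 11.03 tcp [0.599  0.2158 0.1289] yaw -122.9 F [-1.3 -0.7 -0.7] g 0.0
shift m [-0.0078  0.0228  0.0406] frac [-0.031  0.091  0.163] turn frac [-0.016  0.    -0.064]
```

>>> {"api": "move_arm", "payload": {"plan": "0 -0.016 0.045 0 -0.01 0 0;0 -0.016 0.045 0 0 0 0;0 0 0 0.06 0 0 0;0 0 0 0.04 0 0 0;0 0 0 0 0 0 0"}}

```text
time: 11.45
tcp_pos: [0.5876, 0.2324, 0.1081]
eef_rot: [-3.134, 0.004, -2.153]
force: [0.1, -0.0, -0.6]
grip_width: 0.004
```

```bash
python3 b.py
```

```text
t 11.45 tcp [0.5876 0.2324 0.1081] yaw -123.4 F [ 0.1 -0.  -0.6] g 0.0
shift m [0.     0.0039 0.0201] frac [0.    0.016 0.08 ] turn frac [-0.01   0.005 -0.075]
```

Aligned; pressing down in small steps and watching the force.

>>> {"api": "move_arm", "payload": {"plan": "0 0 0.016 0.03 0 0 0;0 0 0 0.02 0 0 0;0 0 0 0.012 0 0 0;0 0 0 0 0 0 0"}}

```text
time: 11.78
tcp_pos: [0.5858, 0.2358, 0.0953]
eef_rot: [-3.13, 0.009, -2.153]
force: [-0.5, -0.1, -0.6]
grip_width: 0.004
```

```bash
python3 b.py
```

```text
t 11.78 tcp [0.5858 0.2358 0.0953] yaw -123.4 F [-0.5 -0.1 -0.6] g 0.0
shift m [0.0019 0.0005 0.0073] frac [0.007 0.002 0.029] turn frac [-0.015  0.011 -0.075]
```

>>> {"api": "move_arm", "payload": {"plan": "0 0 0 0.014 0 0 0;0 0 0 0.012 0 0 0;0 0 0 0.012 0 0 0"}}

```text
time: 12.03
tcp_pos: [0.5866, 0.2361, 0.087]
eef_rot: [-3.128, 0.01, -2.153]
force: [-2.6, -0.5, 5.0]
grip_width: 0.008
```

>>> {"api": "move_arm", "payload": {"plan": "0 0 0 0.01 0 0 0;0 0 0 0.01 0 0 0"}}

```text
time: 12.2
tcp_pos: [0.5867, 0.2361, 0.086]
eef_rot: [-3.127, 0.011, -2.153]
force: [-9.8, -2.8, 25.1]
grip_width: 0.003
```

25 N with no further travel, at 6.5 mm below the button's top, so it is fully down. Now up and away.

>>> {"api": "move_arm", "payload": {"plan": "0 0 0 0 0 0 0;0 0 0 -0.04 0 0 0;0 0 0 -0.1 0 0 0;0 0 0 -0.15 0 0 0;0 0 0 -0.15 0 0 0;0 0.1 0.1 -0.05 0 0 0;0 0.1 0.1 0 0 0 0;0 0 0 0 0 0 0"}}

```text
time: 12.87
tcp_pos: [0.5149, 0.2208, 0.2144]
eef_rot: [-3.127, 0.012, -2.154]
force: [0.0, -0.0, -0.3]
grip_width: 0.007
```

```bash
python3 b.py; python3 a.py|head -2; python3 - <<'E'
from station import *
from h import *
a=camera("top");b=dict(np.load("top.npz"));c=camera("scene")
P=pts(a);Q=pts(b)
for n,(u,v) in dict(big=(201,211),small=(222,203)).items(): print(n,"z before/after",np.median(Q[v-1:v+2,u-1:u+2,2]).round(4),np.median(P[v-1:v+2,u-1:u+2,2]).round(4))
cv2.imwrite("pics/e8.png",cv2.hconcat([a["frame"][130:320,100:460,::-1],c["frame"][130:320,100:460,::-1]]))
E
```

```text
t 12.87 tcp [0.5149 0.2208 0.2144] yaw -123.4 F [ 0.  -0.  -0.3] g 0.01
shift m [-0.0483 -0.0486  0.1277] frac [-0.193 -0.194  0.511] turn frac [-0.02   0.014 -0.076]
top 40 bar dir -35.3 mean ang -37.5 extent -0.004 0.032 width 0.0034
scene 67 bar dir -39.8 mean ang -35.3 extent 0.0 0.057 width 0.0035
big z before/after 0.0914 0.0904
small z before/after 0.0925 0.0926
```

View pics/e8.png

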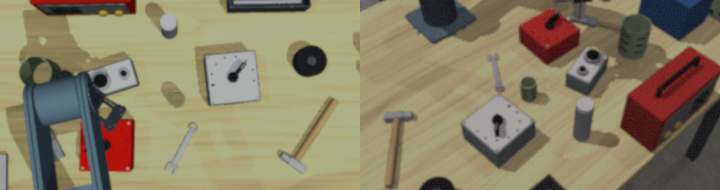

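The final views show the handle at the sixth dot (-40°), both buttons up and the loose things in place. Handing in.

```bash
python3 -c "
from station import *
print(finish_job())"
```

```text
the job is handed in; nothing more can be done
None
```

I pushed the handle clockwise with the shut fingertips from the second position to the sixth, which took four clicks. Then I pressed the larger button all the way down and let it come back up. I handed the job in at about 13 s; no verdict is reported.

**Handle:** The last scene-camera reading gives the handle at -39.8°, against -40° for the sixth position, and I saw it pointing at the sixth dot. The wrist camera agreed before the press, at -39.2°. The coarse top-camera estimate, which caught only part of the handle, disagreed at -35 to -37.5°. The handle stood near half-way at two of my stops (seen at one, inferred at the other), and I pushed on past each. Forces read at the ends of the moves stayed around 3 N or less, but they were not read between those points.

**Buttons:** The larger button went down about 6.5 mm and stopped at 25 N. Afterwards both buttons measured up, within 1 mm of their starting height.

**Loose things:** The hammer, wrench, spool, small tube and spray can looked unmoved in the last pictures. The arm hid the brush and partly hid the large tube in the last top view; the large tube shows standing in the scene view, but I did not check the brush again.

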